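# Uncover a watch movement and poise the oiler over its centre

### The arm

A 6-joint arm with a two-finger parallel gripper is mounted at the origin on a cart in front of the work surface, level with it; the furniture and walls round the work are solid. World frame = base frame: x ahead of the robot, y to its left, z up, the work surface at z = 0. Lengths are in m, angles in degrees, forces in N, time in s.
With the tool pointing down it reaches from about 0.325 to 0.925 m from the base axis. Payload 3.1 kg.
Tool frame: the origin (TCP) lies at the very end of the fingers, on their centre line; the grasp point (between the pads) lies 19 mm behind it; z points along the fingers, y is the line along which they close (so a half turn about z gives the same grasp; the last joint's range is limited). The gripper opens to 85 mm and grips with 20 to 120 N. Pads are 22 mm wide; open, the fingers measure 114 mm over their backs; the gripper's body (76 mm by 85 mm) begins 54 mm behind the grasp point. The pads swing forward as they close: fully open they stand 13 mm farther back than shut.
Start: joints at [-6.429, 12.427, 92.441, -0, 75.132, -6.429], TCP at [0.625, 0, 0.231] pointing down, gripper open.
Joint ranges: [-157.48, 157.48], [-44.54, 120.13], [17.64, 146.25], [-64.5, 244.5], [7.68, 150.69], [-147.95, 147.95]. Speed limits (degrees/s): [159.86, 159.86, 180, 180, 180, 180].

### API

Orientations are given as [roll, pitch, yaw] about the fixed x, y, z axes, in that order (R = Rz(yaw) Ry(pitch) Rx(roll)).
In Python, from station import read_state, camera, order gives the robot as it stands.
- The arm moves only by the shell command python3 -m handwheel 'ROWS' [OPENING] [FORCE]. ROWS is JSON, one flat list of numbers, 6 for each row, row after row: the shift along the tool's x, y, z in units of 30 cm (1.0 is 30 cm), then the turn, a rotation vector about the tool's x, y, z in units of 60 degrees (1.0 is 60 degrees). In form: [tx, ty, tz, ax, ay, az, tx, ty, tz, ax, ay, az, ...]. A call has 1 to 8 rows; each row is the pose to reach, as a shift and turn from the pose commanded when the call began, along the tool's axes at that moment; what a row does not reach only later rows make up. A row lasts 1/8 s, in which the tool goes at most 62.5 mm and 10.7 degrees, less where a joint would pass 70% of its speed; a pose out of reach is approached as far as the arm can. A call with a number of a shift or a turn outside -1 to 1 is refused whole. A call with a gripper value outside its range is refused whole. OPENING is the gripper's target within -1 to 1 (fully open at 1, half-way at 0, shut at -1), set as the call begins (- or left out, the last holds). The fingers move at their own pace and stop on an object; FORCE is the grip in N (left out, the last holds). Time passes only in rows, so rows that repeat a pose let the fingers close. It gives the time, the measured TCP pose, the force, the opening and the grip force at its end, in the units of the state.
- read_state(): the state, without advancing time (a new reading comes with each control period).
- camera(name): name is "side" or "top"; returns a dict with "color" (400x640x3 uint8, red, green, blue), "range_z" (400x640 float32, m along the optical axis (not along the pixel's ray), 0 where there is no reading), "fx", "fy", "cx", "cy" (pixels), "pose" (4x4, takes a point from camera to world coordinates). Camera axes: x right, y down, z forward; pixel columns grow to the right and rows downward; lengths in m; the calibration is good to about 2 mm. A picture is of the moment at which its call begins.
- order.sign_off(): hands the job in; it is judged then, once.
The state is a dict: "time": time; "joint_pos": joint angles; "joint_vel": joint speeds; "tau": joint torques, N m; "tool_pos": TCP position; "tool_rot": TCP orientation; "wrist_force": force on the tool from outside, world axes, zero at the start; "torque": the same for the moment, N m; "gripper_width": opening from 0.0 (shut) to 1.0 (fully open); "finger_force": force on a finger pad.
Only numpy, scipy, OpenCV 4.12 (cv2) and the standard library are available. Lean on these libraries where they do the work, as an engineer would, in place of code of your own. Each camera call takes 0.05 s, during which the arm holds its last target. There are 200 camera calls.

### The job

The watch movement under the clear dust dome is to get a drop of oil at its centre. Lift the dome off by its knob and stand it in its round base tray, then draw the taller of the two oilers out of the stand, carry it to the movement clear above the things in between, and finish while holding it there: upright and still, the needle's tip centred over the middle of the movement and a few millimetres above it, touching nothing. Keep the oiler gripped at the end, and do not disturb the movement or anything else on the bench.

Things in the scene. Friction and masses are not known exactly. Their poses are not given: they have to be found in the camera images.
- movement: Round watch movement, 36 mm across and 9 mm high (grey plastic ring round it), loose, lying dial down on the cushion under the dome. Origin: centre of its underside; z up. Its upper face is 9 mm above the origin.
- bearing (a point): The middle of the movement's upper face, where the oil goes (21 mm above the bench).
- cushion: Fixed black casing cushion, a round pad 48 mm across and 12 mm thick, under the movement. Origin: centre of its underside on the bench.
- dome: Clear dust dome, open below, loose, 50 g: 79 mm across at the rim, 61 mm high with its knob, standing over the cushion and movement with its rim on the bench. Inside it is about 70 mm wide and 37 mm high. Origin: centre of the rim plane; z up.
- knob (a point): Middle of the dome's round clear knob, 53 mm above the rim plane. The knob is 16 mm across from 47 to 58 mm above the rim plane; the dome's roof (41 mm high) spreads out below it, so grip it from above with the fingertips no lower than 43 mm above the rim plane, in any direction.
- tray: The dome's base tray, fixed: a flat round white dish 96 mm across with low compartment walls in its middle. Origin: centre of its underside on the bench. Its floor is 3 mm above that, its rim 7 mm and 90 mm across inside; the dome stands just inside the rim, round the compartments, its rim plane 3 mm above the tray's origin.
- stand: Fixed dark wooden oiler stand, a block 46 x 114 x 62 mm with three vertical brass-rimmed bores 15 mm wide in a row along its y axis, at y = -34, 0 and 34 mm. Origin: centre of its underside; y along the row. An oiler hangs by its collar in each outer bore (which in which varies); the middle bore is empty.
- oiler: Taller oiler, loose, about 45 g: a steel pen 140 mm long hanging needle down in the stand. Origin: needle's tip, 7 mm above the bench in the stand; z up along the pen. Above the tip: needle to 24 mm, 12 mm thick nozzle to 55, 18 mm collar 55 to 60 (rests on the stand), 14 mm thick grip 61 to 118 (grip here, from above), black 11 mm button to 140. It must rise 56 mm to leave the bore.
- short_oiler: The shorter oiler, 102 mm long, like the taller one up to the collar, its 14 mm grip ending at 88 mm and a slimmer 8 mm button on top; its top stands 109 mm above the bench. Origin: the tip of its needle. It stays in the stand.
- bell_glass: Small glass bell with a crystal knob, 67 mm across and 74 mm high, a bystander standing between the stand and the movement. Origin: centre of its underside.
- loupe: Black and brass eye loupe, 35 mm across and 30 mm high, a bystander. Origin: centre of its underside.
- oil_cups: Wooden stand with four capped oil cups, 30 x 82 x 24 mm (long axis y), a bystander. Origin: centre of its underside.
- lamp_cable: The bench lamp's black cable, a fixed solid part of the room: it hangs across overhead, 0.45 to 0.51 m above the bench, running away from the robot at y = -0.15 to -0.23 over the bench from x = 0.25 to 0.85. All the work lies to its left and below it; a hand that starts to its right must first be lifted over it. Beyond it, to the right, the lamp's white bar slopes up from [0.21, -0.53, 0.50] to [1.08, -0.12, 0.76].
Things that resemble listed ones, but are neither listed nor needed, are in the scene too. Leave any turquoise look-alike of the dome alone.

How it is judged:
By the outcome, as a careful person would: the job done as asked, in the order asked, and still so for the second after the job is handed in, while the arm keeps its last pose, push and grip.
It also fails if it takes over 54 s, if anything falls off the work surface, if the arm or the gripper's body presses on something with over 40 N, if the wrist force passes 120 N, or if a joint passes its speed limit or range.

## Working session

There is one attempt and no reset: what is moved stays moved. The work goes in short steps, Python scripts to look and compute and a shell command to move; the robot and the scene stay as the last step left them, time stands still between calls to the robot, and variables do not carry over. Pictures are saved under pics/ and viewed, at most 13 in all, crops included, and the job is handed in when it is done.

```bash
ls; mkdir -p pics
cat > h.py <<'E'
import numpy as np,cv2
from station import read_state,camera,order
def ray(c,u,v):
    P=np.array(c["pose"]);d=P[:3,:3]@np.array([(u-c["cx"])/c["fx"],(v-c["cy"])/c["fy"],1.0]);return P[:3,3],d
def onz(c,u,v,z):
    o,d=ray(c,u,v);return o+d*(z-o[2])/d[2]
def proj(c,p):
    P=np.array(c["pose"]);q=P[:3,:3].T@(np.array(p)-P[:3,3]);return c["fx"]*q[0]/q[2]+c["cx"],c["fy"]*q[1]/q[2]+c["cy"]
def cloud(c):
    v,u=np.mgrid[0:400,0:640];z=c["range_z"];P=np.array(c["pose"])
    q=np.stack([(u-c["cx"])/c["fx"]*z,(v-c["cy"])/c["fy"]*z,z],-1);return q@P[:3,:3].T+P[:3,3]
def save(n,im):cv2.imwrite("pics/"+n+".png",im[:,:,::-1])
E
python3 - <<'E'
from h import *
import pickle
np.set_printoptions(precision=3,suppress=True)
for n in("top","side"):
    c=camera(n);save(n+"0",c["color"]);pickle.dump(c,open(n+"0.pkl","wb"));print(n,c["fx"],c["pose"])
s=read_state();print(s)
E
```

```text
pics
top 406.60018282064124 [[-0.014 -0.991  0.136  0.374]
 [-1.     0.013 -0.003 -0.113]
 [ 0.002 -0.136 -0.991  1.294]
 [ 0.     0.     0.     1.   ]]
side 450.7846476097183 [[ 1.     0.022 -0.009  0.539]
 [ 0.018 -0.461  0.887 -1.159]
 [ 0.015 -0.887 -0.461  0.808]
 [ 0.     0.     0.     1.   ]]
{'time': 0.1, 'joint_pos': array([-6.429, 12.475, 92.521,  0.001, 75.133, -6.43 ]), 'joint_vel': array([ 0.131, -0.111, -0.159,  0.026, -0.051,  0.028]), 'tau': array([ -0.   , -39.808, -30.497,  -0.   ,   0.004,   0.   ]), 'tool_pos': array([0.624, 0.   , 0.23 ]), 'tool_rot': array([-179.872,   -0.015,   90.001]), 'wrist_force': array([-0.196, -0.208,  0.197]), 'torque': array([-0.022, -0.032, -0.008]), 'finger_force': 0.0, 'gripper_width': 0.9979477060819721}
```

View pics/top0.png

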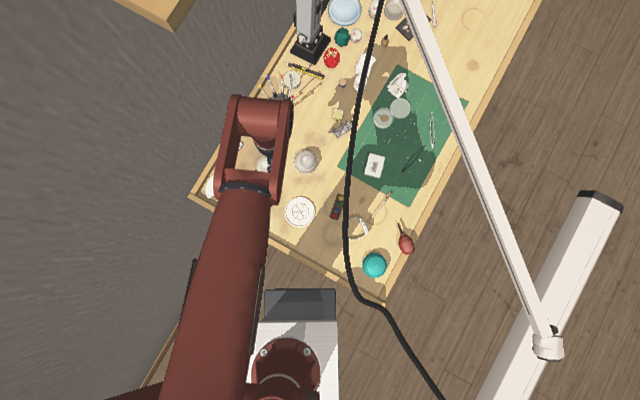

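View pics/side0.png

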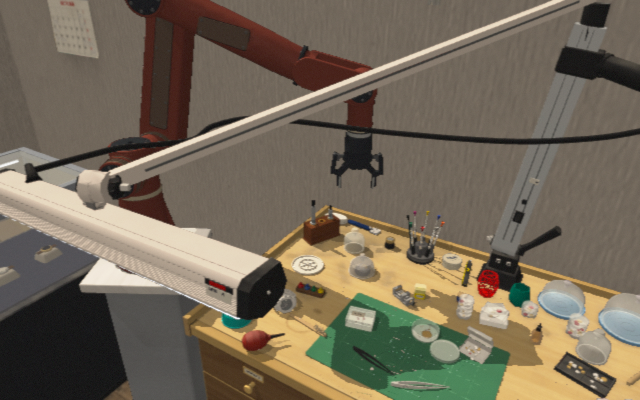

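The top view shows the dome candidate at (306,160) and the tray at (299,211), with the arm hiding the stand. The side view shows the stand at (322,230), a glass at (354,240), the dome candidate at (362,265), the tray at (308,265), the oil cups at (311,290) and a turquoise look-alike at (236,322). I'll check these in a close crop.

Run:
```python
from h import *
import pickle
c=pickle.load(open("side0.pkl","rb"));t=pickle.load(open("top0.pkl","rb"))
a=cv2.resize(c["color"][190:310,280:440],None,fx=5,fy=5,interpolation=cv2.INTER_CUBIC)[:600]
save("crop1",a)
for n,u,v,z in[("knob",362,258,.053),("tray",308,265,.007),("bell",354,238,.07),("loupe",390,242,.03),("cups",311,290,.024)]:print(n,onz(c,u,v,z))
for n,u,v,z in[("knob",306,158,.053),("tray",299,211,.007),("cups",337,206,.024)]:print(n,onz(t,u,v,z))
```

```text
knob [ 0.64948389 -0.07538969  0.053     ]
tray [ 0.4917021  -0.05215738  0.007     ]
bell [0.62919004 0.00485774 0.07      ]
loupe [0.74724928 0.04915996 0.03      ]
cups [ 0.50585025 -0.18971105  0.024     ]
knob [ 0.65148928 -0.06735078  0.053     ]
tray [ 0.49025718 -0.04203319  0.007     ]
cups [ 0.50284518 -0.16231114  0.024     ]
```

View pics/crop1.png

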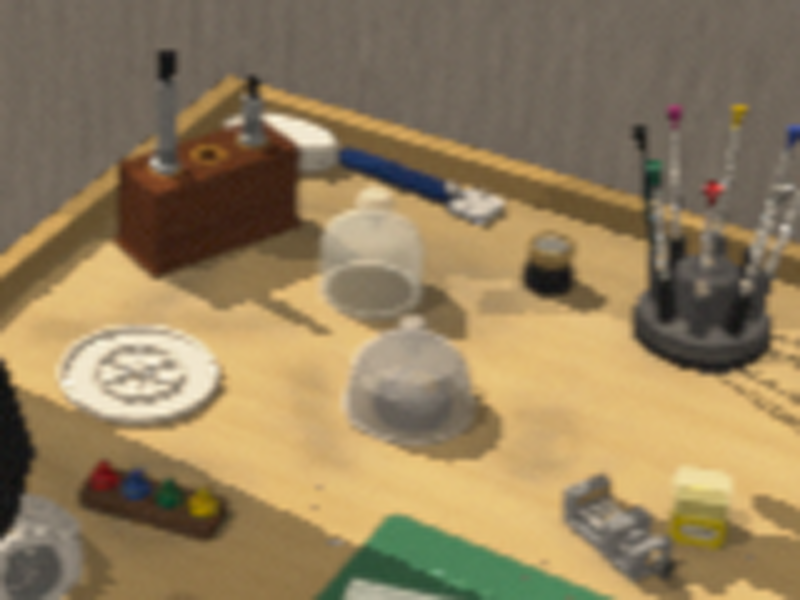

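The crop confirms it. The dome with the grey movement inside is at side (362,265), its knob at (362,255). The bell glass at (354,238) is empty. The taller oiler is in the stand's near-left bore, top at (313,200), collar at (313,222). The tray is at (308,265). Now I'll refine the positions.

Run:
```python
from h import *
import pickle
np.set_printoptions(precision=4,suppress=True)
c=pickle.load(open("side0.pkl","rb"));t=pickle.load(open("top0.pkl","rb"))
for n,k,(u0,v0,u1,v1) in(("side",c,(285,250,330,280)),("top",t,(278,190,322,232))):
    im=k["color"][v0:v1,u0:u1].astype(int); m=((im.max(2)-im.min(2)<45)&(im.min(2)>120)).astype(np.uint8)
    cs,_=cv2.findContours(m,cv2.RETR_EXTERNAL,cv2.CHAIN_APPROX_NONE);q=max(cs,key=cv2.contourArea)
    (x,y),ax,_=cv2.fitEllipse(q);print(n,"tray px",x+u0,y+v0,ax,onz(k,x+u0,y+v0,.005))
C=cloud(c);T=cloud(t)
print("dome side cloud");
for v in range(250,284,3):print(v,C[v,362],c["range_z"][v,362])
for v in range(145,180,3):print(v,T[v,306])
print("oiler",onz(c,313.4,200.4,.147),onz(c,313,222.6,.065),"short",onz(c,330.6,205.5,.109), onz(c,330,218,.065))
print("bore mid",onz(c,321.5,220.8,.062))
for v in range(200,226,3):print(C[v,313])
a=cv2.resize(t["color"][130:235,260:400],None,fx=5,fy=5,interpolation=cv2.INTER_CUBIC);save("crop2",a)
```

```text
side tray px 307.1144676208496 264.5172939300537 (17.51338005065918, 30.012466430664062) [ 0.4888 -0.047   0.005 ]
top tray px 299.24207878112793 211.66335678100586 (29.075252532958984, 30.07936668395996) [ 0.4883 -0.0427  0.005 ]
dome side cloud
250 [0.6592 0.0373 0.0052] 1.4304451
253 [ 0.6496 -0.0646  0.0631] 1.3133707
256 [ 0.6491 -0.0753  0.0599] 1.3054228
259 [ 0.6497 -0.0756  0.0497] 1.3098085
262 [ 0.6499 -0.0792  0.0416] 1.3104042
265 [ 0.6496 -0.0877  0.0371] 1.3049686
268 [ 0.6488 -0.1016  0.0366] 1.2928367
271 [ 0.6492 -0.1029  0.027 ] 1.2961276
274 [ 0.6499 -0.1024  0.016 ] 1.3015286
277 [ 0.6499 -0.1082  0.0097] 1.2993615
280 [ 0.6501 -0.1117  0.0016] 1.2999545
283 [ 0.6493 -0.125   0.0012] 1.288331
145 [ 0.7071 -0.0657 -0.0017]
148 [ 0.696  -0.0658  0.0024]
151 [ 0.6782 -0.0669  0.0347]
154 [ 0.6673 -0.067   0.0399]
157 [ 0.6528 -0.0677  0.0615]
160 [ 0.6444 -0.0674  0.0562]
163 [ 0.6375 -0.0669  0.0439]
166 [ 0.6291 -0.0666  0.0381]
169 [ 0.6206 -0.0663  0.0326]
172 [ 0.6135 -0.0657  0.019 ]
175 [ 0.6069 -0.065   0.0019]
178 [ 0.5969 -0.065   0.0032]
oiler [0.5019 0.0986 0.147 ] [0.5011 0.1    0.065 ] short [0.5571 0.1377 0.109 ] [0.5562 0.1323 0.065 ]
bore mid [0.5284 0.1179 0.062 ]
[0.5006 0.0981 0.1487]
[0.5009 0.0904 0.142 ]
[0.5009 0.0937 0.1296]
[0.5011 0.0915 0.1199]
[0.5011 0.0936 0.1079]
[0.5012 0.0902 0.0988]
[0.5011 0.0967 0.0841]
[0.5013 0.0939 0.0746]
[0.5014 0.0924 0.0643]
```

View pics/crop2.png

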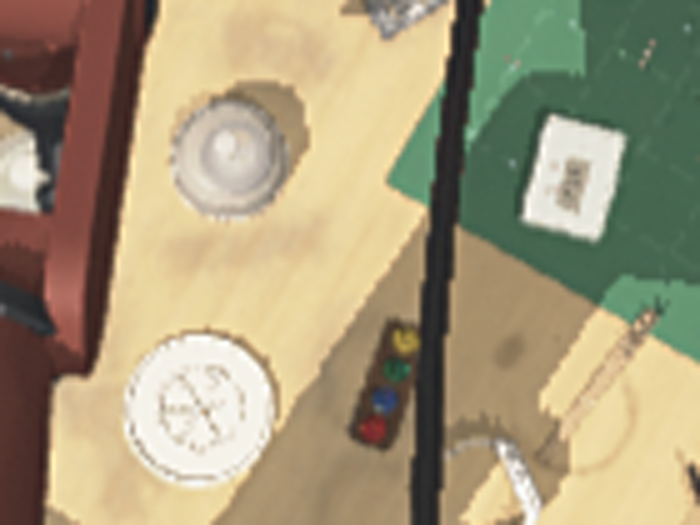

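The top crop shows the dome's knob at about (306,159.5), the tray centred at (299,211.5) and the oil cups at (337,206).

Run:
```python
from h import *
import pickle
np.set_printoptions(precision=4,suppress=True)
c=pickle.load(open("side0.pkl","rb"));t=pickle.load(open("top0.pkl","rb"))
def cen(c,lo,hi,x,y,r):
    P=cloud(c).reshape(-1,3);m=(c["range_z"].ravel()>0)&(P[:,2]>lo)&(P[:,2]<hi)&(np.hypot(P[:,0]-x,P[:,1]-y)<r);q=P[m]
    if len(q)<3:return len(q)
    mn,mx=q.min(0),q.max(0);return len(q),q.mean(0),(mn+mx)/2,mx-mn
for k in(t,c):
    print("knob",cen(k,.048,.07,.65,-.07,.02));print("dome",cen(k,.008,.04,.65,-.07,.05));print("tray",cen(k,.0045,.02,.49,-.045,.056))
print("bell",cen(c,.06,.09,.625,.01,.05),cen(c,.01,.06,.625,.01,.05))
print("oil",cen(c,.07,.12,.5,.095,.02),"short",cen(c,.07,.12,.557,.13,.02))
for n,p in(("dome c",(.65,-.07,.0)),):
  for k in(t,c):print(proj(k,p))
# dome silhouette in top: column extents via ellipse of greyish mask
im=t["color"][140:185,288:326].astype(int);m=(im.max(2)-im.min(2)<40).astype(np.uint8)
cs,_=cv2.findContours(m,cv2.RETR_EXTERNAL,cv2.CHAIN_APPROX_NONE);q=max(cs,key=cv2.contourArea);e=cv2.fitEllipse(q);print(e[0][0]+288,e[0][1]+140,e[1],onz(t,e[0][0]+288,e[0][1]+140,.01))
im=c["color"][252:285,345:380].astype(int);m=(im.max(2)-im.min(2)<40).astype(np.uint8)
cs,_=cv2.findContours(m,cv2.RETR_EXTERNAL,cv2.CHAIN_APPROX_NONE);q=max(cs,key=cv2.contourArea);print(np.array(cv2.boundingRect(q))+[345,252,0,0])
s=read_state();import json
from scipy.spatial.transform import Rotation as R
print(R.from_euler("xyz",s["tool_rot"],degrees=True).as_matrix())
```

```text
knob (23, array([ 0.6503, -0.0645,  0.0592]), array([ 0.6528, -0.0643,  0.0559]), array([0.0187, 0.0128, 0.0156]))
dome (304, array([ 0.6447, -0.0642,  0.0315]), array([ 0.6478, -0.0628,  0.0241]), array([0.071 , 0.0709, 0.0317]))
tray (276, array([ 0.4907, -0.0444,  0.0069]), array([ 0.4937, -0.0482,  0.0092]), array([0.1023, 0.1017, 0.0094]))
knob (32, array([ 0.6492, -0.0712,  0.057 ]), array([ 0.6485, -0.0678,  0.0569]), array([0.0141, 0.0169, 0.0152]))
dome (342, array([ 0.6475, -0.0884,  0.0271]), array([ 0.6486, -0.0742,  0.024 ]), array([0.0707, 0.0681, 0.0319]))
tray (300, array([ 0.4872, -0.0465,  0.0066]), array([ 0.487 , -0.0465,  0.0084]), array([0.0936, 0.1004, 0.0078]))
bell (38, array([0.6314, 0.0485, 0.0705]), array([0.633 , 0.0497, 0.0691]), array([0.0223, 0.0186, 0.015 ])) (296, array([0.6299, 0.0336, 0.0355]), array([0.6306, 0.0373, 0.0339]), array([0.0631, 0.042 , 0.0475]))
oil (55, array([0.4993, 0.0938, 0.0954]), array([0.4981, 0.0943, 0.0956]), array([0.013 , 0.011 , 0.0485])) short (45, array([0.5546, 0.1325, 0.0902]), array([0.5557, 0.1326, 0.0919]), array([0.0138, 0.0161, 0.0421]))
(np.float64(307.44951759387675), np.float64(162.00388110062053))
(np.float64(361.0467428312711), np.float64(271.71632601283227))
305.499719619751 161.32601165771484 (22.55352210998535, 23.60782814025879) [ 0.6502 -0.0641  0.01  ]
[350 255  25  24]
[[-0.      1.     -0.0022]
 [ 1.      0.      0.0003]
 [ 0.0003 -0.0022 -1.    ]]
```

```bash
python3 -m handwheel '[-0.08,0.03,0.05,0,0,0,-0.16,0.06,0.15,0,0,0,-0.22,0.083,0.27,0,0,0,-0.22,0.083,0.36,0,0,0,-0.22,0.083,0.36,0,0,0,-0.22,0.083,0.36,0,0,0]' 0.0 25
python3 - <<'E'
from h import *
s=read_state();print(s["tool_pos"],s["time"],s["gripper_width"])
a=[]
for n,(u,v) in(("side",(362,250)),("top",(306,155))):
    c=camera(n);a.append(cv2.resize(c["color"][v-50:v+50,u-65:u+65],None,fx=4,fy=4,interpolation=cv2.INTER_CUBIC)[:300 if n=="top" else 400])
save("chk1",np.hstack([cv2.resize(x,(400,300)) for x in a]))
E
```

```text
time: 0.85
tool_pos: [0.6504, -0.0666, 0.1237]
tool_rot: [180.0, 0.0, 90.0]
wrist_force: [0.3, 0.2, 0.4]
gripper_width: 0.5
finger_force: 0.0
[ 0.65035059 -0.06658072  0.12367994] 0.85 0.500104003297958
```

View pics/chk1.png

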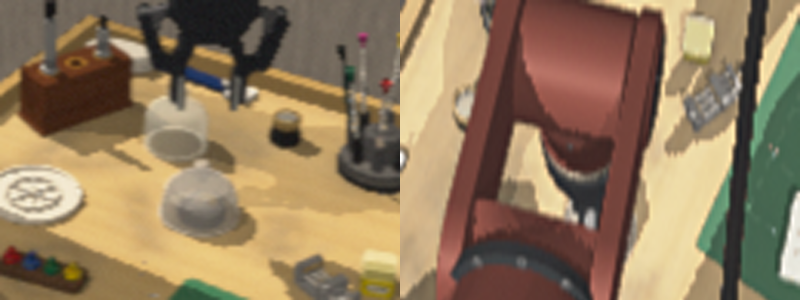

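The side half shows the open fingers at about (178,105) and (237,105), above the knob at (201,165). I'll compare the fingers with the calibration.

Run:
```python
from h import *
np.set_printoptions(precision=4,suppress=True)
c=camera("side");P=cloud(c)
print(proj(c,(.6504,-.0666,.1237)),proj(c,(.6495,-.067,.053)))
m=(c["range_z"]>0)&(P[...,2]>.12)&(P[...,2]<.15)&(abs(P[...,0]-.65)<.06)&(abs(P[...,1]+.067)<.04)
q=P[m]
for s in(q[q[:,0]<.65],q[q[:,0]>=.65]):print(len(s),s.min(0),s.max(0),s.mean(0))
m=(c["range_z"]>0)&(P[...,2]>.048)&(P[...,2]<.07)&(np.hypot(P[...,0]-.65,P[...,1]+.07)<.02);q=P[m];print(len(q),q.min(0),q.max(0))
```

```text
(np.float64(363.538620371136), np.float64(235.70438856725383)) (np.float64(361.82612213013965), np.float64(256.33981078994884))
25 [ 0.6163 -0.0809  0.1311] [ 0.6278 -0.0703  0.1499] [ 0.6226 -0.0752  0.1397]
27 [ 0.6714 -0.0799  0.1309] [ 0.6843 -0.0544  0.15  ] [ 0.6767 -0.0731  0.1409]
30 [ 0.6434 -0.0788  0.0483] [ 0.656  -0.0593  0.0651]
```

```bash
python3 -m handwheel '[-0.002,-0.003,0.1,0,0,0,-0.002,-0.003,0.2,0,0,0,-0.002,-0.003,0.259,0,0,0,-0.002,-0.003,0.259,0,0,0,-0.002,-0.003,0.259,0,0,0]'
python3 -m handwheel '[0,0,0,0,0,0,0,0,0,0,0,0,0,0,0,0,0,0,0,0,0,0,0,0,0,0,0,0,0,0,0,0,0,0,0,0]' -1 30
python3 -m handwheel '[0,0,-0.05,0,0,0,0,0,-0.13,0,0,0,0,0,-0.2,0,0,0,0,0,-0.3,0,0,0,0,0,-0.4,0,0,0,0,0,-0.4,0,0,0]'
python3 - <<'E'
from h import *
c=camera("side");save("lift",cv2.resize(c["color"][170:300,280:440],None,fx=4,fy=4,interpolation=cv2.INTER_CUBIC))
E
```

```text
time: 1.62
tool_pos: [0.6503, -0.0667, 0.0471]
tool_rot: [179.9, 0.0, 90.0]
wrist_force: [-0.4, -0.3, 0.7]
gripper_width: 0.496
finger_force: 0.0
time: 2.38
tool_pos: [0.6501, -0.0668, 0.0469]
tool_rot: [179.9, 0.0, 90.0]
wrist_force: [-0.8, 0.3, 5.9]
gripper_width: 0.167
finger_force: 29.4
time: 3.12
tool_pos: [0.6515, -0.0671, 0.1698]
tool_rot: [179.6, 0.1, 90.0]
wrist_force: [-0.4, 0.3, -0.5]
gripper_width: 0.166
finger_force: 29.4
```

View pics/lift.png

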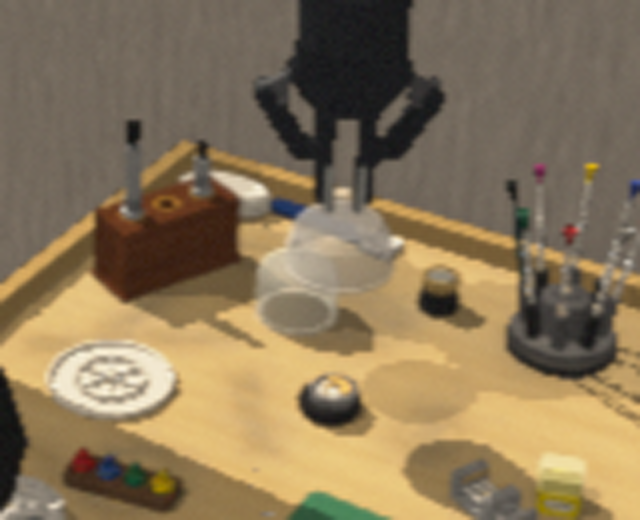

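The dome is lifted clear, and the movement sits uncovered at crop (332,395), about side (363,269). Now I'll carry the dome over the tray.

```bash
python3 -m handwheel '[0.01,-0.1,0,0,0,0,0.03,-0.23,0,0,0,0,0.05,-0.36,0,0,0,0,0.073,-0.47,0,0,0,0,0.073,-0.54,0,0,0,0,0.073,-0.54,0.15,0,0,0,0.073,-0.54,0.2,0,0,0,0.073,-0.54,0.2,0,0,0]'
python3 - <<'E'
from h import *
np.set_printoptions(precision=4,suppress=True)
s=read_state();print(s["tool_pos"])
c=camera("side");t=camera("top")
def cen(c,lo,hi,x,y,r):
    P=cloud(c).reshape(-1,3);m=(c["range_z"].ravel()>0)&(P[:,2]>lo)&(P[:,2]<hi)&(np.hypot(P[:,0]-x,P[:,1]-y)<r);q=P[m];mn,mx=q.min(0),q.max(0);return len(q),q.mean(0),(mn+mx)/2,mx-mn
for k in(t,c):
  print("mov",cen(k,.005,.03,.65,-.067,.035),"top face",cen(k,.017,.03,.65,-.067,.035))
print("dome",cen(c,.06,.12,.488,-.045,.06))
a=[cv2.resize(k["color"][v-45:v+45,u-60:u+60],(400,300),interpolation=cv2.INTER_CUBIC) for k,u,v in((c,330,255),(t,300,170))]
save("carry",np.hstack(a))
E
```

```text
time: 4.18
tool_pos: [0.485, -0.0442, 0.1033]
tool_rot: [-179.7, -0.1, 90.0]
wrist_force: [0.1, 0.2, -0.2]
gripper_width: 0.175
finger_force: 29.5
[ 0.485  -0.0442  0.1033]
mov (173, array([ 0.6504, -0.0687,  0.0161]), array([ 0.6487, -0.0656,  0.0157]), array([0.0589, 0.0518, 0.0214])) top face (83, array([ 0.6552, -0.0686,  0.0206]), array([ 0.6553, -0.0693,  0.0217]), array([0.0343, 0.0321, 0.0094]))
mov (158, array([ 0.6501, -0.0798,  0.016 ]), array([ 0.6502, -0.0758,  0.015 ]), array([0.0443, 0.0461, 0.0196])) top face (78, array([ 0.6525, -0.0739,  0.0205]), array([ 0.653 , -0.0741,  0.0209]), array([0.0328, 0.0427, 0.0077]))
dome (501, array([ 0.4846, -0.0636,  0.0867]), array([ 0.4842, -0.0566,  0.09  ]), array([0.0739, 0.0596, 0.0598]))
```

View pics/carry.png

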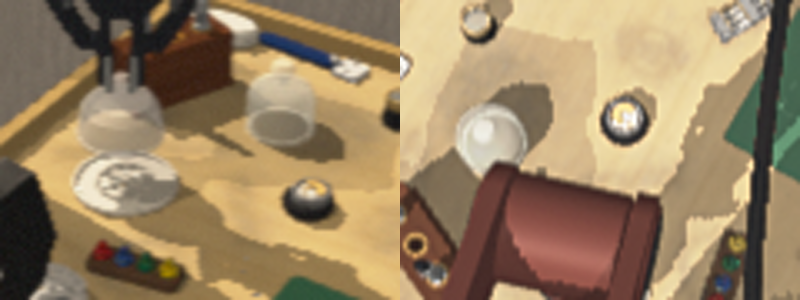

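Side half: the dome hangs at (120,120) over the tray at (125,183). The top half shows the uncovered movement at (624,120), and the stand appears at lower left. I'll shift the dome slightly and lower it.

```bash
python3 -m handwheel '[-0.002,0.011,0,0,0,0,-0.002,0.011,0.05,0,0,0,-0.002,0.011,0.1,0,0,0,-0.002,0.011,0.14,0,0,0,-0.002,0.011,0.165,0,0,0,-0.002,0.011,0.165,0,0,0]'
python3 - <<'E'
from h import *
np.set_printoptions(precision=4,suppress=True)
c=camera("side");P=cloud(c).reshape(-1,3)
for lo,hi in((.015,.045),(.003,.011)):
  m=(c["range_z"].ravel()>0)&(P[:,2]>lo)&(P[:,2]<hi)&(np.hypot(P[:,0]-.488,P[:,1]+.045)<.056);q=P[m];print(len(q),q.min(0),q.max(0),(q.min(0)+q.max(0))/2)
print(read_state()["tool_pos"])
E
```

```text
time: 5.03
tool_pos: [0.4895, -0.0451, 0.0551]
tool_rot: [-179.9, -0.0, 90.0]
wrist_force: [-0.4, -0.1, -0.3]
gripper_width: 0.162
finger_force: 29.5
276 [ 0.4525 -0.0854  0.015 ] [ 0.5246 -0.0249  0.045 ] [ 0.4886 -0.0552  0.03  ]
167 [ 0.4335 -0.0969  0.003 ] [ 0.5368 -0.0091  0.0108] [ 0.4852 -0.053   0.0069]
[ 0.4901 -0.0452  0.0557]
```

```bash
python3 -m handwheel '[0,-0.003,0.01,0,0,0,0,-0.003,0.018,0,0,0,0,-0.003,0.018,0,0,0]'
python3 -m handwheel '[0,0,0.004,0,0,0,0,0,0.004,0,0,0,0,0,0.004,0,0,0]'
```

```text
time: 5.45
tool_pos: [0.4894, -0.0453, 0.0507]
tool_rot: [-180.0, -0.0, 90.0]
wrist_force: [0.3, -0.4, -0.7]
gripper_width: 0.167
finger_force: 29.5
time: 5.82
tool_pos: [0.4897, -0.0454, 0.05]
tool_rot: [180.0, 0.0, 90.0]
wrist_force: [-1.7, 0.2, 4.6]
gripper_width: 0.166
finger_force: 29.9
```

Contact is 4.6 N, so the dome is seated. I'll release it and retreat upward.

```bash
python3 -m handwheel '[0,0,0,0,0,0,0,0,0,0,0,0,0,0,0,0,0,0,0,0,0,0,0,0]' 0.0 30
python3 -m handwheel '[0,0,-0.05,0,0,0,0,0,-0.15,0,0,0,0,0,-0.3,0,0,0,0,0,-0.45,0,0,0,0,0,-0.5,0,0,0,0,0,-0.5,0,0,0,0.1,0.15,-0.5,0,0,0,0.1,0.3,-0.5,0,0,0]'
python3 - <<'E'
from h import *
import pickle
c=camera("side");t=camera("top")
pickle.dump((c,t),open("s2.pkl","wb"))
a=[cv2.resize(k["color"][v-45:v+45,u-60:u+60],(400,300),interpolation=cv2.INTER_CUBIC) for k,u,v in((c,330,255),(t,280,190))]
save("placed",np.hstack(a))
E
```

```text
time: 6.32
tool_pos: [0.4893, -0.0453, 0.0493]
tool_rot: [-180.0, -0.0, 90.0]
wrist_force: [0.2, 0.1, -0.8]
gripper_width: 0.503
finger_force: 0.0
time: 7.32
tool_pos: [0.5783, -0.0135, 0.1967]
tool_rot: [-179.7, -0.1, 90.1]
wrist_force: [0.7, -0.9, -0.2]
gripper_width: 0.499
finger_force: 0.0
```

View pics/placed.png

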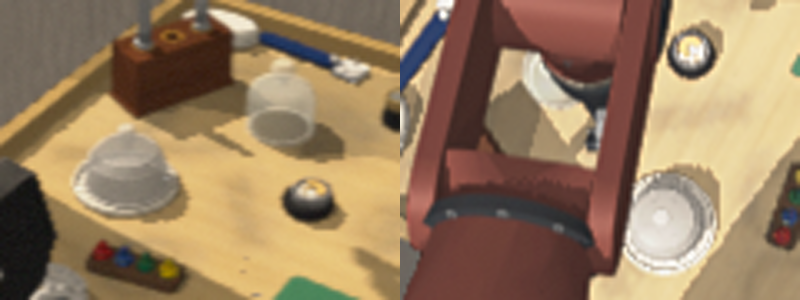

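The dome stands centred in the tray (side (127,175), top (662,220)). The movement is undisturbed at side (308,200). Next I'll hover above the tall oiler and measure again.

```bash
python3 -m handwheel '[0.1,-0.06,-0.04,0,0,0,0.2,-0.13,-0.04,0,0,0,0.3,-0.2,-0.04,0,0,0,0.378,-0.26,-0.04,0,0,0,0.378,-0.26,-0.04,0,0,0,0.378,-0.26,-0.04,0,0,0]'
python3 - <<'E'
from h import *
import pickle
np.set_printoptions(precision=4,suppress=True)
c=camera("side");t=camera("top");pickle.dump((c,t),open("s3.pkl","wb"));print(read_state()["tool_pos"])
P=cloud(c).reshape(-1,3)
for n,lo,hi in(("grip",.072,.118),("button",.128,.15)):
  m=(c["range_z"].ravel()>0)&(P[:,2]>lo)&(P[:,2]<hi)&(np.hypot(P[:,0]-.5,P[:,1]-.097)<.02);q=P[m];print(n,len(q),q.mean(0),q.min(0),q.max(0))
m=(c["range_z"].ravel()>0)&(P[:,2]>.2)&(P[:,2]<.235)&(np.hypot(P[:,0]-.5,P[:,1]-.097)<.05);q=P[m]
for s in(q[q[:,0]<.5],q[q[:,0]>=.5]):print("finger",len(s),s.mean(0),s.min(0),s.max(0))
# movement+cushion silhouette
for n,k in(("top",t),("side",c)):
  u,v=map(int,proj(k,(.651,-.069,.015)));im=cv2.resize(k["color"][v-16:v+16,u-16:u+16],None,fx=8,fy=8,interpolation=cv2.INTER_CUBIC)
  hsv=cv2.cvtColor(im,cv2.COLOR_RGB2HSV);save("mv_"+n,im)
  Q=cloud(k);m=(k["range_z"]>0)&(Q[...,2]>.0175)&(Q[...,2]<.026)&(np.hypot(Q[...,0]-.652,Q[...,1]+.069)<.03)
  vv,uu=np.nonzero(m);print(n,u,v,uu.mean(),vv.mean(),onz(k,uu.mean(),vv.mean(),.021),len(uu),np.pi*18**2)
a=np.hstack([cv2.imread("pics/mv_top.png"),cv2.imread("pics/mv_side.png")]);cv2.imwrite("pics/mv.png",a)
E
```

```text
time: 8.18
tool_pos: [0.5007, 0.0976, 0.2103]
tool_rot: [-179.9, 0.0, 90.0]
wrist_force: [0.8, -0.3, 0.5]
gripper_width: 0.498
finger_force: 0.0
[0.5015 0.0973 0.2109]
grip 48 [0.4993 0.0931 0.0954] [0.4946 0.085  0.0721] [0.5046 0.0974 0.1167]
button 25 [0.4993 0.0954 0.1399] [0.4942 0.0898 0.1281] [0.5039 0.1019 0.149 ]
finger 29 [0.4733 0.0921 0.2258] [0.4666 0.0832 0.2137] [0.4786 0.1101 0.2348]
finger 23 [0.527  0.0888 0.2271] [0.5217 0.0833 0.2164] [0.534  0.0937 0.2348]
top 306 160 306.65384615384613 159.01282051282053 [ 0.6553 -0.0682  0.021 ] 78 1017.8760197630929
side 361 267 362.5194805194805 266.97402597402595 [ 0.6528 -0.0751  0.021 ] 77 1017.8760197630929
```

View pics/mv.png

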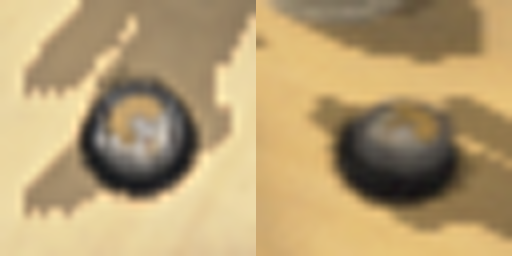

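The movement shows in the top crop at (137,135) and in the side crop at (150,135). I'll refine that afterwards. Descending on the oiler now.

```bash
python3 -m handwheel '[0.005,-0.004,0.1,0,0,0,0.005,-0.004,0.2,0,0,0,0.005,-0.004,0.3,0,0,0,0.005,-0.004,0.38,0,0,0,0.005,-0.004,0.415,0,0,0,0.005,-0.004,0.415,0,0,0,0.005,-0.004,0.415,0,0,0]'
python3 -m handwheel '[0,0,0,0,0,0,0,0,0,0,0,0,0,0,0,0,0,0,0,0,0,0,0,0,0,0,0,0,0,0,0,0,0,0,0,0]' -1 40
python3 - <<'E'
from h import *
import pickle
np.set_printoptions(precision=4,suppress=True)
c,t=pickle.load(open("s3.pkl","rb"))
for n,k,u,v in(("top",t,306,160),("side",c,361,267)):
  g=k["color"][v-11:v+12,u-11:u+12].astype(int)
  print(n,u-11,v-11);print(g.mean(2).astype(int));
E
```

```text
time: 9.15
tool_pos: [0.5014, 0.0995, 0.0881]
tool_rot: [179.9, -0.0, 90.0]
wrist_force: [-0.4, -0.2, -0.2]
gripper_width: 0.5
finger_force: 0.0
time: 9.9
tool_pos: [0.501, 0.0997, 0.0879]
tool_rot: [179.9, -0.0, 90.0]
wrist_force: [-0.5, 0.4, 5.7]
gripper_width: 0.144
finger_force: 39.1
top 295 149
[[167 136 136 138 139 137 138 136 137 142 156 136 134 135 138 138 136 134
  132 133 133 131 129]
 [145 133 138 140 139 138 137 146 175 189 141 134 136 138 139 139 137 135
  134 134 134 131 128]
 [135 137 139 140 138 138 145 198 200 165 136 137 140 141 140 139 137 135
  136 135 134 131 135]
 [134 137 139 137 137 137 153 205 169 137 119 138 142 142 142 141 139 136
  136 137 135 141 192]
 [136 136 136 135 135 151 193 165 138 116 109 119 121 121 123 141 142 138
  137 137 133 143 208]
 [135 141 133 140 149 197 206 129 111  86  93  84  85  95  82 108 139 141
  138 137 132 143 209]
 [153 189 153 194 198 209 192 132  98  85  86  92  89  89  74  78 100 137
  139 136 134 146 210]
 [196 207 196 208 210 210 157  88  93 107 127 146 145 141 117  84  86  94
  137 140 136 147 212]
 [204 206 207 209 211 2
[... 2977 characters left out ...]
 36  32  66  88 103]
 [179 179 179 176 145  87  43  35  35  33  38  39  47  54  52  47  40  34
   28  37  70  88 102]
 [179 180 182 182 176 131  59  33  30  32  28  29  27  29  33  29  27  27
   27  50  75 101 112]
 [177 178 181 183 180 160 113  62  34  28  26  24  22  27  24  21  23  24
   47  71  86 103 114]
 [174 178 180 180 182 179 172 134  73  49  33  26  29  27  22  28  38  53
   75 100 108 112 112]
 [173 174 176 177 180 181 182 177 149 114  91  73  59  58  61  70  93 106
  109 110 113 112 112]
 [175 176 175 175 176 178 180 181 181 177 173 151 120 111 110 110 113 113
  111 111 109 109 111]
 [175 176 177 177 177 180 180 179 180 181 182 177 153 128 122 114 115 116
  120 122 121 121 119]]
```

```bash
python3 -m handwheel '[0,0,-0.05,0,0,0,0,0,-0.1,0,0,0,0,0,-0.16,0,0,0,0,0,-0.23,0,0,0,0,0,-0.32,0,0,0,0,0,-0.42,0,0,0,0,0,-0.43,0,0,0,0,0,-0.43,0,0,0]'
python3 - <<'E'
from h import *
c=camera("side");u,v=map(int,proj(c,(.5,.1,.17)));a=cv2.resize(c["color"][v-50:v+50,u-50:u+80],None,fx=5,fy=5,interpolation=cv2.INTER_CUBIC);save("drawn",a);print(u,v)
P=cloud(c).reshape(-1,3)
for lo,hi in((.165,.19),(.19,.2)):
  m=(c["range_z"].ravel()>0)&(P[:,2]>lo)&(P[:,2]<hi)&(np.hypot(P[:,0]-.5,P[:,1]-.097)<.03);q=P[m];print(len(q),q.mean(0),q.min(0),q.max(0))
E
```

```text
time: 10.9
tool_pos: [0.4999, 0.0996, 0.2159]
tool_rot: [-180.0, -0.0, 90.0]
wrist_force: [1.0, 0.4, -1.5]
gripper_width: 0.14
finger_force: 39.1
312 193
28 [0.49856019 0.09464275 0.17849487] [0.49095906 0.08815487 0.16712951] [0.50365984 0.10014299 0.18949108]
16 [0.49932688 0.09340717 0.19579009] [0.49094831 0.08805622 0.19113614] [0.50670306 0.10129476 0.19976409]
```

View pics/drawn.png

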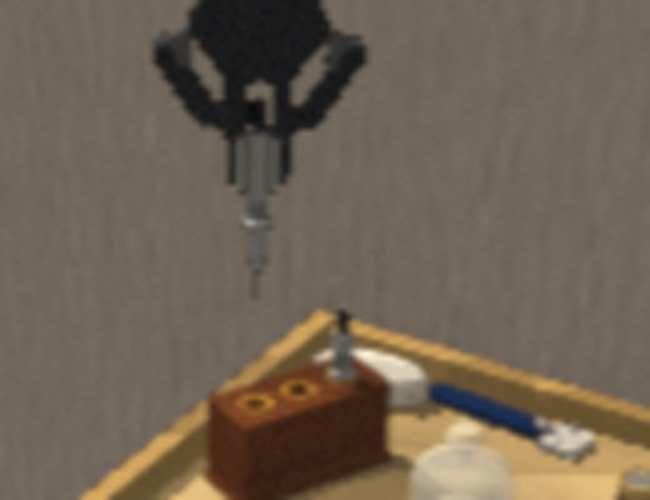

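The oiler hangs upright in the grip, tip at crop (254,297), and is clear of the stand. The short oiler is still in place at (342,345). I'll carry it across to the movement.

```bash
python3 -m handwheel '[-0.05,0.045,0,0,0,0,-0.13,0.115,0,0,0,0,-0.23,0.205,0,0,0,0,-0.33,0.295,0,0,0,0,-0.43,0.385,0,0,0,0,-0.52,0.465,0,0,0,0,-0.57,0.51,0,0,0,0,-0.57,0.51,0,0,0,0]'
python3 -m handwheel '[0,0,0.06,0,0,0,0,0,0.14,0,0,0,0,0,0.2,0,0,0,0,0,0.24,0,0,0,0,0,0.24,0,0,0,0,0,0.24,0,0,0]'
python3 - <<'E'
from h import *
import pickle
np.set_printoptions(precision=4,suppress=True)
p=read_state()["tool_pos"];print(p)
c=camera("side");t=camera("top");pickle.dump((c,t),open("s4.pkl","wb"))
z=p[2]-.081
print("pred tip",proj(c,(p[0],p[1],z)),"collar",proj(c,(p[0],p[1],z+.0575)),"top pred",proj(t,(p[0],p[1],z)))
print("want side",proj(c,(.653,-.072,.021)))
u,v=362,250
a=cv2.resize(c["color"][v-27:v+27,u-27:u+27],None,fx=10,fy=10,interpolation=cv2.INTER_CUBIC)
b=cv2.resize(t["color"][160-27:160+27,306-27:306+27],(250,250),interpolation=cv2.INTER_CUBIC)
im=np.zeros((540,800,3),np.uint8);im[:,:540]=a;im[:250,545:795]=b;save("over",im)
E
```

```text
time: 11.95
tool_pos: [0.6536, -0.0737, 0.2141]
tool_rot: [-179.9, -0.0, 89.9]
wrist_force: [-0.6, 0.0, -0.8]
gripper_width: 0.143
finger_force: 39.1
time: 12.7
tool_pos: [0.6539, -0.0714, 0.1449]
tool_rot: [179.9, 0.0, 90.0]
wrist_force: [-0.1, 0.2, -0.4]
gripper_width: 0.141
finger_force: 39.1
[ 0.6539 -0.0714  0.1449]
pred tip (np.float64(363.649542143499), np.float64(254.13000616963762)) collar (np.float64(364.83288150982526), np.float64(237.31853216831047)) top pred (np.float64(307.1780758958606), np.float64(156.45003734315742))
want side (np.float64(362.50643550038245), np.float64(266.3515373901622))
```

View pics/over.png

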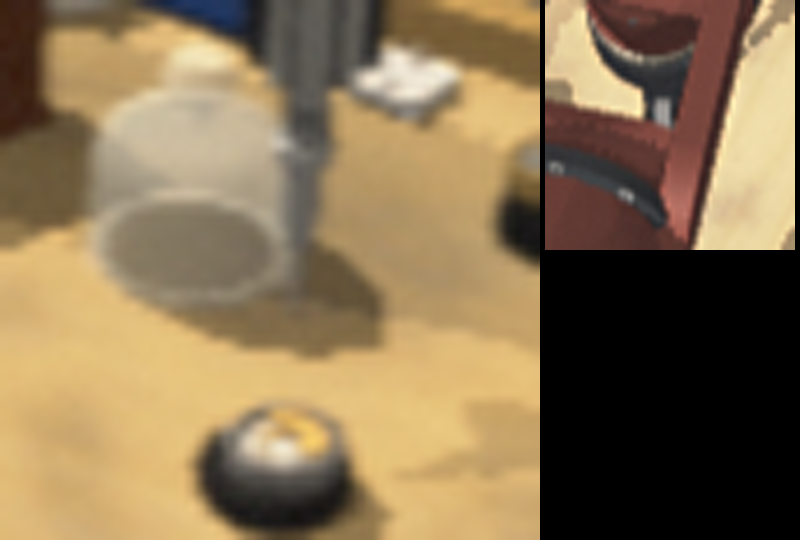

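Side part: the oiler's collar is at (302,143) and its tip at about (294,308), against a prediction of (364.8,237.3) and (363.7,254.1) in camera pixels. That is within half a pixel. The movement's face is at about (287,440). To pin down y, which the side view's pixel rows resolve poorly, I'll average depth frames of the oiler and the movement together.

Run:
```python
from h import *
import pickle
np.set_printoptions(precision=4,suppress=True,linewidth=150)
S=[camera("side") for _ in range(12)];p=read_state()["tool_pos"];print(p)
c=dict(S[0]);R=np.stack([s["range_z"] for s in S]);c["range_z"]=np.median(R,0);c["color"]=np.mean([s["color"] for s in S],0);pickle.dump(c,open("avg.pkl","wb"))
print("noise",R[:,240:250,364].std(0))
C=cloud(c)
print("oiler centre col: x y z");
for v in range(226,256):
    w=C[v,361:369];print(v,(w[:,1]*1000).round(0).astype(int),(w[:,2]*1000).round(0).astype(int))
print("movement")
for v in range(262,279):
    w=C[v,355:371];print(v,(w[:,1]*1000).round(0).astype(int),(w[:,2]*1000).round(0).astype(int),c["color"][v,355:371].mean(1).astype(int))
```

```text
[ 0.6532 -0.0714  0.144 ]
noise [0.0027 0.003  0.0026 0.003  0.003  0.0021 0.0025 0.3564 0.0014 0.0715]
oiler centre col: x y z
226 [-83 -83 -82 -78 -78 -79 -76 -83] [165 166 165 163 163 163 162 166]
227 [-82 -84 -83 -77 -78 -79 -78 -82] [162 163 162 159 160 160 159 162]
228 [-84 -81 -83 -77 -79 -79 -76 -83] [159 158 159 156 157 157 155 159]
229 [-83 -83 -83 -77 -79 -78 -77 -83] [156 156 156 152 153 153 152 156]
230 [-83 -83 -81 -79 -80 -78 -76 -83] [152 152 151 150 151 150 149 153]
231 [-83 -82 -78 -78 -79 -79 -77 -83] [149 149 147 146 147 147 146 150]
232 [152 154 -75 -79 -79 -77 -75 153] [  2   0 141 144 144 143 142   2]
233 [148 145 -77 -79 -79 -79 -73 146] [  0   2 139 140 141 141 137   2]
234 [ 66  34 -77 -78 -79 -78 -74 142] [ 47  67 136 136 137 137 134   0]
235 [ 58 -71 -75 -78 -76 -78 -69 134] [ 48 129 131 133 132 133 128   1]
236 [ 51 -74 -78 -78 -80 -77 -68 131] [ 49 127 130 130 131 129 124  -1]
237 [ 46 -76 -78 -80 -80 -78 -75 124] [ 48 125 127 128 128 127 125   0]
238 [ 43 -77 -79 -80 -82 -80 -77 114] [ 46 122 124 125 126 125 123   2]
239 [ 38  38 -79 -80 -83 -80 110 110
[... 3466 characters left out ...]
 90]
275 [-87 -88 -89 -92 -93 -95 -96 -96 -96 -92 -94 -91 -87 -87 -86 -86] [1 1 2 4 5 7 8 7 8 5 6 4 1 1 1 1] [181 175 136  77  47  34  29  27  26  27  30  39  55  76 100 110]
276 [-93 -93 -91 -92 -92 -92 -94 -94 -95 -93 -92 -92 -91 -91 -91 -90] [1 1 0 0 1 1 2 3 3 2 1 1 1 0 1 1] [182 183 178 151 116  93  73  59  58  62  70  93 107 110 112 113]
277 [-98 -97 -97 -97 -97 -97 -96 -96 -97 -96 -97 -95 -96 -97 -96 -94] [1 1 1 1 1 1 1 1 1 1 1 0 1 1 1 0] [180 182 184 181 179 176 153 125 116 111 112 113 115 114 113 113]
278 [-102 -103 -102 -102 -102 -102 -102 -102 -101 -101 -101 -102 -100 -102 -100 -101] [1 2 1 1 1 2 1 1 1 1 1 1 0 2 0 1] [181 182 182 182 182 183 182 178 156 131 127 127 126 125 124 127]
```

Averaged depth puts the movement's centre at about (0.6525, −0.0715) and the oiler's axis at about (0.653, −0.072), so they already line up. Lowering in stages.

```bash
python3 -m handwheel '[0,-0.002,0.04,0,0,0,0,-0.002,0.08,0,0,0,0,-0.002,0.105,0,0,0,0,-0.002,0.115,0,0,0,0,-0.002,0.115,0,0,0,0,-0.002,0.115,0,0,0,0,-0.002,0.115,0,0,0]'
python3 - <<'E'
from h import *
np.set_printoptions(precision=4,suppress=True,linewidth=150)
S=[camera("side") for _ in range(10)];p=read_state()["tool_pos"];print(p)
c=dict(S[0]);c["range_z"]=np.median([s["range_z"] for s in S],0);c["color"]=np.mean([s["color"] for s in S],0)
C=cloud(c);print(proj(c,(p[0],p[1],p[2]-.081)),proj(c,(p[0],p[1],p[2]-.061)))
for v in range(244,271):
    w=C[v,357:370];print(v,(w[:,1]*1000).round(0).astype(int),(w[:,2]*1000).round(0).astype(int),c["color"][v,357:370].mean(1).astype(int))
save("final",cv2.resize(c["color"].astype(np.uint8)[225:285,332:392],None,fx=9,fy=9,interpolation=cv2.INTER_CUBIC))
E
```

```text
time: 14.28
tool_pos: [0.6531, -0.0715, 0.1101]
tool_rot: [179.9, 0.0, 90.0]
wrist_force: [-0.2, -0.3, -0.9]
gripper_width: 0.143
finger_force: 39.1
[ 0.6526 -0.0714  0.1095]
(np.float64(362.50077469715), np.float64(264.1322178723914)) (np.float64(362.8937664847582), np.float64(258.5047383734999))
244 [ 25  24  27  28  31 -77 -79 -79 -78 -74  80  80  78] [ 36  36  34  34  32 102 104 104 103 101   0   1   2] [118 122 133 152 150 113  81  79  77  88 118 136 138]
245 [ 23  24  27  28  30 -76 -79 -78 -76 -74  73  73  72] [ 33  33  31  30  29  98 100 100  99  97   1   1   2] [110 110 111 120 123 102  78  74  69  87 120 135 136]
246 [ 24  27  26  28 -71 -77 -77 -79 -78  65  67  68  70] [29 27 27 26 91 96 96 97 96  2  1  1  0] [110 108 108 108 118 105  80  72  70  88 121 136 137]
247 [ 23  26  27  27 -74 -75 -78 -79 -77 -74  61  62  62] [26 24 23 23 90 91 93 94 92 90  1  1  1] [110 108 107 115 163 156 100  80  76  87 115 133 137]
248 [ 22  24  28  30 -77 -80 -79 -80 -79 -76  55  56  55] [23 22 19 17 88 91 90 91 90 88  2  1  2] [110 109 107 110 131 154 144 117 109 100  91  93 118]
249 [ 23  
[... 2655 characters left out ...]
 20 19 19 19 19 22 22 24 20 23  2] [115 124 164 196 186 172 154 151 174 183 166 130 154]
267 [-75 -76 -73 -74 -73 -72 -73 -77 -76 -76 -72 -77 -47] [21 21 19 20 19 18 19 22 22 22 19 23  1] [ 94 123 187 207 194 211 218 195 181 181 158 126 142]
268 [-77 -84 -81 -79 -80 -78 -80 -78 -83 -78 -80 -81 -51] [19 23 21 20 21 19 21 20 23 20 21 22  0] [ 79 120 158 180 183 205 215 198 169 140 122 108 114]
269 [-78 -84 -84 -87 -86 -87 -82 -85 -86 -85 -84 -81 -73] [16 20 20 22 21 22 19 21 22 21 20 19 13] [ 72  95 115 130 142 164 172 155 135 121  99  76  74]
270 [-82 -83 -85 -88 -89 -89 -89 -90 -89 -87 -84 -81 -78] [14 15 17 19 20 20 21 21 20 19 17 15 13] [ 54  71  81  82  86  97 103  98  90  84  73  58  56]
```

View pics/final.png

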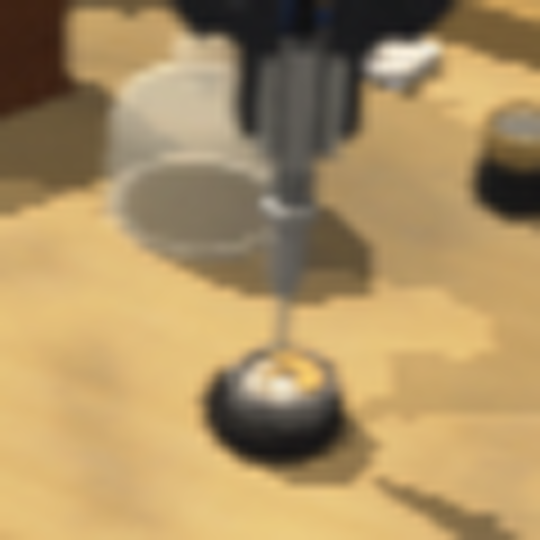

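The needle stands at crop (283,330), directly over the middle of the movement (285,380). Averaged pixels put it within about 0.5 mm in x and y, with the tip about 7 mm above the face. I'll lower the last 3.5 mm and settle.

```bash
python3 -m handwheel '[0,0,0.006,0,0,0,0,0,0.012,0,0,0,0,0,0.012,0,0,0,0,0,0.012,0,0,0,0,0,0.012,0,0,0,0,0,0.012,0,0,0,0,0,0.012,0,0,0,0,0,0.012,0,0,0]'
python3 - <<'E'
from h import *
np.set_printoptions(precision=4,suppress=True,linewidth=150)
S=[camera("side") for _ in range(8)];s=read_state();print(s["tool_pos"],s["tool_rot"],s["joint_vel"],s["wrist_force"])
c=dict(S[0]);c["range_z"]=np.median([s["range_z"] for s in S],0);C=cloud(c)
for v in range(258,272):print(v,(C[v,357:370,1]*1000).round(0).astype(int),(C[v,357:370,2]*1000).round(0).astype(int))
E
```

```text
time: 15.78
tool_pos: [0.6526, -0.0714, 0.1059]
tool_rot: [180.0, 0.0, 90.0]
wrist_force: [0.2, 0.2, -0.1]
gripper_width: 0.144
finger_force: 39.1
[ 0.6526 -0.0714  0.1059] [179.9991  -0.0009  89.9971] [ 0.0232 -0.04   -0.0088 -0.0251 -0.0152  0.0169] [ 0.5004 -0.6432 -0.9973]
258 [ -2  -3  -1  -2  -1 -74 -78  -2  -1   1   0   1   0] [ 1  2  1  2  1 52 55  2  1  0  1  1  1]
259 [ -7  -7  -6  -5  -7 -72 -72  -6  -6  -4  -7  -6  -5] [ 1  2  1  0  2 47 47  1  1  0  2  1  1]
260 [-13 -11 -12 -12 -11 -72 -12 -11 -11 -12 -10 -11  -9] [ 2  1  1  1  1 44  2  1  1  2  1  1  0]
261 [-17 -16 -16 -18 -18 -75 -17 -17 -15 -16 -16 -17 -16] [ 1  0  1  2  2 42  1  2  0  1  1  2  1]
262 [-22 -24 -22 -21 -23 -72 -21 -23 -20 -21 -22 -21 -21] [ 1  2  1  0  2 36  0  2  0  1  2  1  1]
263 [-28 -28 -28 -26 -56 -73 -58 -28 -25 -27 -26 -26 -26] [ 1  1  2  0 22 34 23  2  0  1  0  1  0]
264 [-32 -61 -62 -60 -60 -73 -61 -59 -59 -61 -32 -33 -32] [ 0 21 22 21 21 30 21 20 20 22  1  2  1]
265 [-64 -67 -62 -65 -63 -72 -66 -66 -66 -66 -66 -38 -37] [20 22 18 20 19 26 22 21 22 22 22  2  1]
266 [-73 -70 -69 -70 -70 -68 -68 -72 -71 -71 -68 -71 -42] [23 21 20 20 21 20 19 22 22 22 20 22  1]
267 [-75 -77 -72 -76 -73 -73 -73 -77 -77 -79 -71 -77 -47] [20 22 18 22 20 20 20 22 22 24 18 23  1]
268 [-78 -81 -82 -78 -79 -76 -80 -80 -81 -76 -82 -78 -51] [19 21 22 20 20 18 21 21 22 19 22 20  0]
269 [-78 -84 -85 -87 -88 -86 -81 -84 -85 -84 -86 -81 -73] [15 20 21 22 23 22 18 20 21 20 22 19 13]
270 [-79 -83 -85 -89 -89 -88 -87 -89 -88 -89 -86 -81 -76] [12 16 17 20 20 20 19 20 20 21 18 15 12]
271 [-86 -85 -86 -88 -90 -90 -90 -89 -90 -87 -84 -84 -80] [14 14 14 16 17 18 18 17 17 15 14 13 11]
```

The tip is 4 mm above the face and centred within the resolution of the images. The arm is still, with no contact force. Handing in.

```bash
python3 -c "
from station import order
print(order.sign_off())"
```

```text
the job is handed in; nothing more can be done
None
```

I handed the job in at about 16 s: the dome stands in its tray, and the taller oiler is gripped upright and still about 4 mm above the movement, its tip centred to about 1 mm by the side camera; sign-off gave no verdict.

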